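Slide a mirror carrier until it drops onto its dowel

TASK

Put the mirror carrier back on its aluminium base: lay it in the channel between the two rails with its hole end pointing away from you, the hole still short of the dowel pin, and nudge it gently along until the hole drops over the dowel and the plate lies flush on the deck. The dowel is locked somewhere along the slot, so feel for it, and do not ram or press the carrier hard against the base or dowel. Leave the other things alone, and let go of the carrier at the end.

Things in the scene. Friction and masses are not known exactly. Their poses are not given: they have to be found in the camera images.
- carrier: Loose mirror carrier, 0.2 to 0.31 kg: dark steel plate 132 x 50 x 8 mm with a black square mirror mount upright on it. Origin: centre of the plate's underside; x along the plate towards its hole end, z up. Mount: 46 mm along x (carrier x -49 to -3 mm), 23 mm thick across y, from 8 to 54 mm above the underside; brass screws stick out a further 21 mm at +y, the mirror faces -y.
- carrier_grip (a point): Point in the middle of the mirror mount, 34 mm above the plate's underside, at carrier x = -26 mm (42 mm behind the hole); axes as the carrier. Fingers closing along the carrier's x grip the mount across its two upright edges, 46 mm apart; opened a little, one of them can nudge the carrier along.
- carrier_hole (a point): Centre, at the plate's underside, of the plate's one vertical through hole: 12 mm diameter, on the centre line at carrier x = +16 mm, 50 mm from the plate's far (+x) end; axes as the carrier. Its height above the deck is 0 when the carrier is seated and about 4 to 6 mm when the plate still rides on the dowel.
- base: Aluminium channel bolted to the table. Origin on the table top; x along the channel, away from the robot. From 110 mm behind to 75 mm in front of the origin; 70 mm wide, 100 mm over its ears (screw heads 13 mm high). Deck 12 mm above the table, 53 mm wide between rails that rise 10 mm above it, their upper 4 mm bevelled open at 45 degrees. A 12 mm slot in the deck holds the dowel.
- channel_mid (a point): Point on the deck (12 mm above the table), mid-channel; axes as the base. The steel dowel, 8 mm thick, slightly chamfered, top 5 mm above the deck, stands locked on the centre line anywhere from 18 mm behind to 18 mm in front of it: not reported. A carrier laid over it leans back 2 to 4 degrees, slides under about 1 N, drops 5 mm when the hole gets there; then the dowel blocks it.
- tape_roll: Yellow roll of tape lying flat, 56 mm across, 13 mm high; bystander. Origin: centre of underside.
- spirit_level: Round green spirit level, 32 mm across, 12 mm high; bystander. Origin: centre of underside.
- objective_can: White screw canister with a black lid, 40 mm across, 67 mm high; bystander. Origin: centre of underside.

How it is judged:
On the way:
1. the carrier rests in the channel on top of the dowel, hole end away, not yet dropped: its hole's underside 2.5 to 9 mm above the deck, within 5 mm of the centre line (z of carrier_hole in the frame of channel_mid between 0.0025 and 0.009 m and y of carrier_hole in the frame of channel_mid between -0.005 and 0.005 m and x of carrier_hole in the frame of channel_mid between -0.05 and 0.022 m and x of carrier_grip in the frame of channel_mid below -0.02 m and contact force between carrier and base above 0.3 N), for 0.4 s.
At the end, for the whole second after the job is handed in: The carrier lies in the channel, hole end away from the robot, with its hole over the dowel and its plate flush on the deck: underside at the hole within 2 mm of the deck, leaning less than 1.4 degrees, hole within 22 mm of channel_mid along and 4 mm across the channel, at rest (z of carrier_hole in the frame of channel_mid between -0.002 and 0.002 m and x of carrier_hole in the frame of channel_mid between -0.022 and 0.022 m and y of carrier_hole in the frame of channel_mid between -0.004 and 0.004 m and z of carrier_grip in the frame of carrier_hole above 0 m and x of carrier_grip in the frame of channel_mid below -0.02 m and angle between the z axis of carrier and the z axis of base, either way round below 0.025 rad and linear speed of carrier below 0.01 m/s); the robot touches nothing.
It fails at once if the carrier is pressed, rammed or dropped with more than 25 N against the base or its dowel (contact force between carrier and base above 25 N).
It fails at once if the tape roll, spirit level or canister is moved by more than 15 mm (distance of any of tape_roll, spirit_level, objective_can from where it was at the start of the episode above 0.015 m).
It also fails if it takes over 45 s, if anything falls off the work surface, if the arm or the gripper's body presses on something with over 40 N, if the wrist force passes 120 N, or if a joint passes its speed limit or range.

ROBOT

A 7-joint arm with a two-finger parallel gripper is mounted at the origin on a cart in front of the work surface, level with it; the furniture and walls round the work are solid. World frame = base frame: x ahead of the robot, y to its left, z up, the work surface at z = 0. Lengths are in m, angles in rad, forces in N, time in s.
With the tool pointing down it reaches from about 0.35 to 0.9 m from the base axis. Payload 8.1 kg.
Tool frame: the origin (TCP) lies midway between the tips of the shut fingers; the grasp point (between the pads) lies arm.tcp_to_grasp behind it (arm.tcp_to_grasp is the distance from the TCP to the grasp point, in m); z points along the fingers, y is the line along which they close (so a half turn about z gives the same grasp; the last joint's range is limited). The gripper opens to 92 mm and grips with 3 to 60 N. Pads are 19 mm wide; open, the fingers measure 130 mm over their backs; the gripper's body (75 mm by 190 mm) begins 47 mm behind the grasp point.
Start: joints at [1.047, 0.434, 0.025, 1.573, -0.012, 1.134, -0.075], TCP at [0.255, -0.571, 0.227] pointing down, gripper open.
Joint ranges: [-2.62, 2.62], [-0.44, 2.09], [-1.27, 1.32], [0.08, 2.57], [-1.32, 4.46], [0.12, 2], [-2.74, 2.74]. Speed limits (rad/s): [2.22, 2.22, 3.01, 3.01, 3.14, 3.14, 3.14].

INTERFACE

Orientations are given as a rotation vector (axis times angle).
In Python, from cell import observe, get_image, arm gives the robot as it stands. The module is installed in compiled form; this text tells all that it offers.
- The arm moves only by the tool drive_tool, never from a script. Its argument "steps" is a list of rows, each a list of 5 numbers: the closure, from 0 (fully open) to 1 (shut), then the shift along the world's x, y, z in mm, then the turn about the world's z in rad. In form: [[hand, x, y, z, roll], ...]. A call has 1 to 20 rows; each row shifts and turns the commanded pose from where the row before left it; what a row does not reach is not made up. A row lasts 1/12 s, in which the tool goes at most 41.7 mm and 7.16 degrees, less where a joint would pass 70% of its speed; a pose out of reach is approached as far as the arm can. A call with a gripper value outside its range is refused whole. The fingers move at their own pace and stop on an object; "grip_force" is the grip in N (left out, the last holds). Time passes only in rows, so rows that do not move let the fingers close. It gives the time, the measured TCP pose, the force, the opening and the grip force at its end, in the units of the state.
- observe(): the state, without advancing time (a new reading comes with each control period).
- get_image(name): name is "scene" or "side" or "wrist"; returns a dict with "image" (384x512x3 uint8, red, green, blue), "vfov" (degrees; the focal length in pixels is half the picture's height over the tangent of half this angle, whatever the lens; pixels are square), "cx", "cy" (the principal point, pixels), "xyz" and "attitude" of the camera in the world. Camera axes: x right, y down, z forward; pixel columns grow to the right and rows downward; lengths in m; the calibration is good to about 2 mm. A picture is of the moment at which its call begins. There is no depth.
- arm.sign_off(): hands the job in; it is judged then, once.
The state is a dict: "clock": time; "joints": joint angles; "dq": joint speeds; "joint_efforts": joint torques, N m; "position": TCP position; "ee_rot": TCP orientation; "force": force on the tool from outside, world axes, zero at the start; "ft_torque": the same for the moment, N m; "width": opening from 0.0 (shut) to 1.0 (fully open); "gripper_force": force on a finger pad.
Only numpy, scipy, OpenCV 4.12 (cv2) and the standard library are available. Lean on these libraries where they do the work, as an engineer would, in place of code of your own. Each camera call takes 0.05 s, during which the arm holds its last target. There are 200 camera calls.

## Working session

There is one attempt and no reset: what is moved stays moved. The work goes in short steps, Python scripts to look and compute and a tool call to move; the robot and the scene stay as the last step left them, time stands still between calls to the robot, and variables do not carry over. Pictures are saved under pics/ and viewed, at most 10 in all, crops included, and the job is handed in when it is done.

Besides the shell and the picture viewer there is one more tool, called after "Emit:" as a command line: name --pt "numbers of a row" for each row, then --argument value for the rest. drive_tool: Moves the arm, as the interface text tells. Its arguments: {"type":"object","properties":{"steps":{"type":"array"},"grip_force":{"type":"number"}},"required":["steps"]}

```bash
mkdir -p pics; cat > h.py <<'E'
import numpy as np, cv2
from cell import observe, get_image, arm
from scipy.spatial.transform import Rotation as R
def rot(a):
    a=np.array(a,float)
    return a if a.shape==(3,3) else R.from_rotvec(a).as_matrix() if a.size==3 else R.from_quat(a).as_matrix()
def ray(im,u,v):
    f=im["image"].shape[0]/2/np.tan(np.radians(im["vfov"])/2)
    d=rot(im["attitude"])@np.array([(u-im["cx"])/f,(v-im["cy"])/f,1]); return np.array(im["xyz"]),d
def onz(im,u,v,z):
    o,d=ray(im,u,v); return o+d*(z-o[2])/d[2]
def proj(im,p):
    f=im["image"].shape[0]/2/np.tan(np.radians(im["vfov"])/2)
    c=rot(im["attitude"]).T@(np.array(p)-im["xyz"]); return c[:2]/c[2]*f+[im["cx"],im["cy"]]
E
python3 - <<'E'
from h import *
import pickle
s=observe();print(s, arm.tcp_to_grasp)
ims={n:get_image(n) for n in("scene","side","wrist")}
pickle.dump(ims,open("ims0.pkl","wb"))
for n,i in ims.items():
    print(n,{k:v for k,v in i.items() if k!="image"})
    cv2.imwrite(f"pics/{n}0.png",cv2.resize(i["image"][...,::-1],(800,600),interpolation=cv2.INTER_CUBIC))
E
```

```text
{'clock': 0.0, 'joints': array([ 1.04741637,  0.43519756,  0.02492585,  1.57406867, -0.01157554,
        1.13401265, -0.07510048]), 'dq': array([ 7.59628390e-04,  3.86716265e-04, -1.01639594e-04,  1.14032986e-03,
       -1.52940736e-03,  7.81265218e-04,  2.69487482e-05]), 'joint_efforts': array([ 6.02489454e-04, -6.67843151e+01,  9.85906497e-01, -3.14461613e+01,
       -6.03019260e-02,  4.30838345e-02,  1.17290519e-04]), 'position': array([ 0.25505612, -0.57003818,  0.22597123]), 'ee_rot': array([-3.07088526e+00, -6.55760974e-01,  7.21394248e-04]), 'force': array([0.64018689, 0.2560679 , 0.44012471]), 'ft_torque': array([-0.02221257,  0.00916905,  0.03018092]), 'gripper_force': 0.0, 'width': 0.9996149943049204} 0.0188
scene {'vfov': 53.97373674935214, 'cx': 259.7122958507375, 'cy': 193.65375589469716, 'xyz': array([0.15377073, 0.27175205, 0.71163348]), 'attitude': array([-0.85505439,  2.57922277, -1.02403302])}
side {'vfov': 44.739158297084565, 'cx': 262.4546823146844, 'cy': 188.4369780009117, 'xyz': array([0.64262451, 0.33530789, 0.7949957 ]), 'attitude': array([-0.30607953, -2.90906142,  0.94867675])}
wrist {'vfov': 66.76013737365084, 'cx': 258.8855440886113, 'cy': 194.20940198012934, 'xyz': array([ 0.32895027, -0.53628745,  0.38259369]), 'attitude': array([ 2.41103288, -1.56282612, -0.24568024])}
```

View pics/scene0.png

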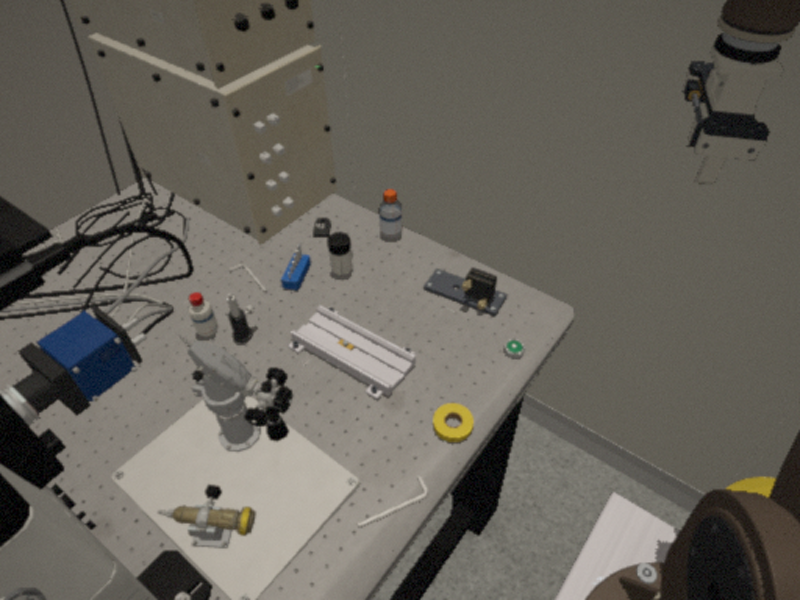

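View pics/side0.png

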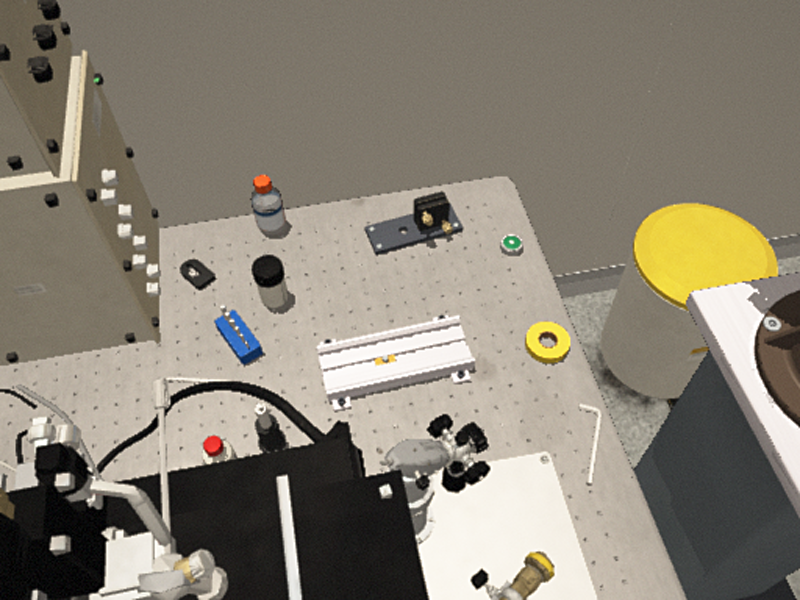

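The scene and side views show the carrier (hole in the side view at about 403,230, mount at about 432,212) with its hole end already pointing away from the robot and its screws at +y. The base is at about 395,360 in the side view, the tape at 548,342, the level at 512,243 and the can at 270,285.

```bash
python3 - <<'E'
from h import *
import pickle
ims=pickle.load(open("ims0.pkl","rb"))
k=512/800
S=lambda n,pts,z:[print(n,t,np.round(onz(ims[n],u*k,v*k,z)*1000)) for t,u,v in pts]
S("side",[("hole",403,230),("plate left far",365,225),("left near",374,252),("right near",462,233)],.008)
S("scene",[("hole",466,287),("pl left",425,288),("left far",438,271),("right near",497,311)],.008)
S("side",[("mount tl",414,197),("mount tr",446,193)],.054)
S("side",[("rail near L",327,398),("rail near R",474,358),("far L",318,343),("far R",459,318)],.022)
S("scene",[("rail near L",291,335),("near R",390,388),("far L",325,310),("far R",413,352)],.022)
S("side",[("tape",548,342),("level",512,243),("can",268,265)],.012)
def crop(n,x0,y0,w,h,s): return cv2.resize(ims[n]["image"][y0:y0+h,x0:x0+w,::-1],None,fx=s,fy=s,interpolation=cv2.INTER_CUBIC)
a=crop("side",200,115,110,150,4); b=crop("scene",175,160,155,100,4)[:,:]
c=np.zeros((600,800,3),np.uint8); c[:600,:440]=a
b=crop("side",225,115,80,60,4.5);c[:270,440:800]=b
c[270:,440:]=crop("scene",260,165,80,73,4.5)[:330,:360][:330] if 0 else cv2.resize(ims["scene"]["image"][165:238,262:342,::-1],(360,330))
cv2.imwrite("pics/crop0.png",c)
E
```

```text
side hole [ 508. -340.    8.]
side plate left far [ 559. -361.    8.]
side left near [ 556. -309.    8.]
side right near [ 427. -317.    8.]
scene hole [ 495. -349.    8.]
scene pl left [ 549. -305.    8.]
scene left far [ 555. -353.    8.]
scene right near [ 425. -332.    8.]
side mount tl [ 488. -357.   54.]
side mount tr [ 443. -355.   54.]
side rail near L [652. -88.  22.]
side rail near R [ 467. -105.   22.]
side far L [ 652. -167.   22.]
side far R [ 470. -167.   22.]
scene rail near L [647. -89.  22.]
scene near R [ 465. -102.   22.]
scene far L [ 640. -159.   22.]
scene far R [ 477. -174.   22.]
side tape [ 367. -114.   12.]
side level [ 364. -281.   12.]
side can [ 702. -313.   12.]
```

Emit:
drive_tool --pt "0 17.5 19 -3 0.1" --pt "0 17.5 19 -3 0.1" --pt "0 17.5 19 -3 0.1" --pt "0 17.5 19 -3 0.1" --pt "0 17.5 19 -3 0.1" --pt "0 17.5 19 -3 0.1" --pt "0 17.5 19 -3 0.1" --pt "0 17.5 19 -3 0.1" --pt "0 17.5 19 -3 0.1" --pt "0 17.5 19 -3 0.1" --pt "0 17.5 19 -3 0.1" --pt "0 17.5 19 -3 0.1" --pt "0 0 0 0 0" --pt "0 0 0 0 0" --grip_force 12

```text
clock: 1.32
position: [0.4662, -0.3408, 0.1904]
ee_rot: [-2.161, -2.279, -0.001]
force: [-1.8, -1.0, -0.2]
width: 0.999
gripper_force: 0.0
```

```bash
python3 - <<'E'
from h import *
import pickle
s=observe();print(s['position'],R.from_rotvec(s['ee_rot']).as_matrix().round(3),s['force'])
i=get_image("wrist");pickle.dump(i,open("w1.pkl","wb"));print(i["xyz"],i["attitude"])
im=cv2.resize(i["image"][...,::-1],(800,600),interpolation=cv2.INTER_CUBIC)
cv2.imwrite("pics/w1.png",im)
E
```

```text
[ 0.46618631 -0.34084777  0.1903569 ] [[-0.053  0.999 -0.   ]
 [ 0.999  0.053  0.001]
 [ 0.001 -0.    -1.   ]] [-1.80539949 -0.9600623  -0.15031586]
[ 0.46030188 -0.25831182  0.34700952] [2.83381793 0.07449797 0.01030835]
```

View pics/w1.png

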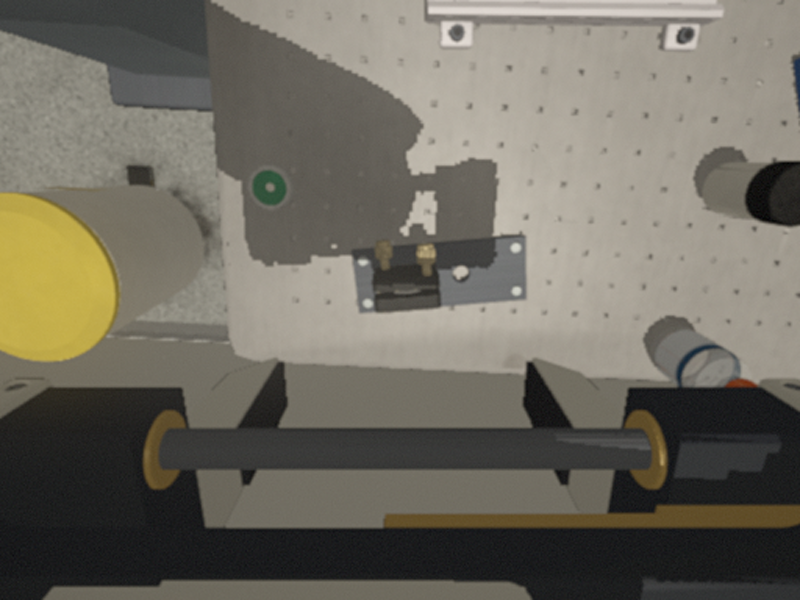

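The wrist view shows the plate with corners near (354,249), (524,235), (525,299) and (360,312), the hole at (461,272) and the mount around (407,288). The base's near rail is at the top.

```bash
python3 - <<'E'
from h import *
import pickle
i=pickle.load(open("w1.pkl","rb"));k=.64
P=[onz(i,u*k,v*k,.008) for u,v in[(354,249),(524,235),(525,299),(360,312)]]
for p in P: print((p*1000).round(1))
c=sum(P)/4; d=(P[1]+P[2]-P[0]-P[3]); yaw=np.arctan2(d[1],d[0]); print("ctr",c,"yaw",yaw,"len",np.linalg.norm(d)/2)
h=onz(i,461*k,272*k,.008);print("hole",h, "grip from hole",h-.042*np.array([np.cos(yaw),np.sin(yaw),0]),"from ctr",c-.026*np.array([np.cos(yaw),np.sin(yaw),0]))
for u,v in [(374,303),(439,303),(374,268),(439,266)]: print("mount",onz(i,u*k,v*k,.054))
for u,v in [(428,14),(721,14)]: print("rail",onz(i,u*k,v*k,.022))
for u,v in [(457,32),(686,35)]: print("ear screw",onz(i,u*k,v*k,.013))
E
```

```text
[ 425.4 -324.7    8. ]
[ 551.8 -307.5    8. ]
[ 559.1 -357.     8. ]
[ 431.1 -374.5    8. ]
ctr [ 0.49185963 -0.3409111   0.008     ] yaw 0.13542984409866185 len 0.1283653915742416
hole [ 0.50744006 -0.33814701  0.008     ] grip from hole [ 0.46582463 -0.3438177   0.008     ] from ctr [ 0.4660977  -0.34442152  0.008     ]
mount [ 0.44434548 -0.351808    0.054     ]
mount [ 0.48814944 -0.34949737  0.054     ]
mount [ 0.44356684 -0.32763351  0.054     ]
mount [ 0.48622832 -0.32403725  0.054     ]
rail [ 0.47013019 -0.17142794  0.022     ]
rail [ 0.65239167 -0.16190256  0.022     ]
ear screw [ 0.48983607 -0.17819164  0.013     ]
ear screw [ 0.63818336 -0.17215271  0.013     ]
```

Emit:
drive_tool --pt "0 0 -1.5 -20 0.04" --pt "0 0 -1.5 -20 0.04" --pt "0 0 0 -25 0" --pt "0 0 0 -25 0" --pt "0 0 0 -25 0" --pt "0 0 0 -25 0" --pt "0 0 0 -15 0" --pt "0 0 0 -10 0" --pt "0 0 0 -9 0" --pt "0 0 0 0 0" --pt "0.3 0 0 0 0" --pt "0.5 0 0 0 0" --pt "0.6 0 0 0 0" --pt "0.6 0 0 0 0" --pt "0.6 0 0 0 0" --pt "0.6 0 0 0 0" --pt "0.6 0 0 0 0" --pt "0.6 0 0 0 0" --grip_force 25

```text
clock: 2.87
position: [0.4656, -0.3455, 0.017]
ee_rot: [2.072, 2.361, 0.0]
force: [1.2, 0.4, 2.7]
width: 0.499
gripper_force: 25.0
```

View pics/crop0.png

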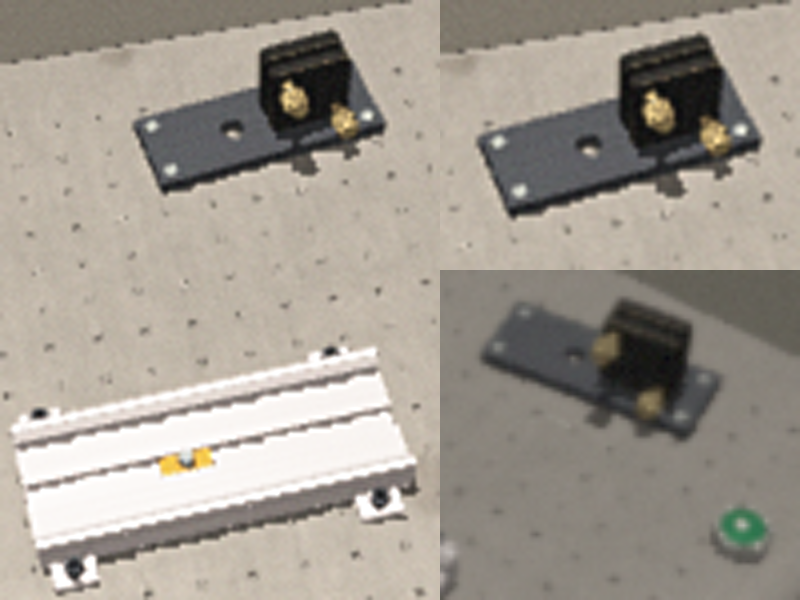

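Emit:
drive_tool --pt "0.6 0 0 10 0" --pt "0.6 0 0 20 0" --pt "0.6 0 0 25 0" --pt "0.6 0 0 25 0" --pt "0.6 0 0 10 0" --pt "0.6 0 0 0 0"

```text
clock: 3.37
position: [0.4666, -0.3463, 0.1095]
ee_rot: [2.07, 2.357, 0.001]
force: [0.9, 0.1, -3.2]
width: 0.498
gripper_force: 25.0
```

The crop shows the dowel at crop (188,460) on its orange lock piece, and the ear screws at (39,413), (332,351), (381,499) and (75,571).

```bash
python3 - <<'E'
from h import *
import pickle
i=pickle.load(open("ims0.pkl","rb"))["side"]
g=lambda u,v,z:(onz(i,200+u/4,115+v/4,z)*1000).round(1)
S=[g(u,v,13) for u,v in[(39,413),(332,351),(381,499),(75,571)]]
for s in S:print(s)
print("ctr",sum(S)/4); d=S[0]+S[3]-S[1]-S[2];print("yaw",np.arctan2(d[1],d[0]))
print("dowel",g(188,460,15),"deck ends",[g(u,v,12) for u,v in[(28,485),(390,405)]])
h=onz(i,403*.64,230*.64,.008);print("side hole check",h)
for n in ("scene","side"):
    i=get_image(n);pickle.dump(i,open(n+"1.pkl","wb"))
s=observe();print(s['force'],R.from_rotvec(s['ee_rot']).as_matrix().round(3))
i=get_image("wrist");pickle.dump(i,open("w2.pkl","wb"))
cv2.imwrite("pics/w2.png",cv2.resize(i["image"][...,::-1],(800,600)))
E
```

```text
[  685.8  8267.5 13000. ]
[ 3039.   8361.9 13000. ]
[ 3083.9  6978.7 13000. ]
[  747.1  6858.8 13000. ]
ctr [ 1888.95   7616.725 13000.   ]
yaw -3.0959314500318196
dowel [ 1911.8  8805.6 15000. ] deck ends [array([  523.4,  7049.2, 12000. ]), array([ 3137.9,  7165.2, 12000. ])]
side hole check [ 0.50773475 -0.33996636  0.008     ]
[-0.3859353  0.4066003 -2.5620206] [[-0.129  0.992 -0.   ]
 [ 0.992  0.129 -0.   ]
 [ 0.    -0.    -1.   ]]
```

View pics/w2.png

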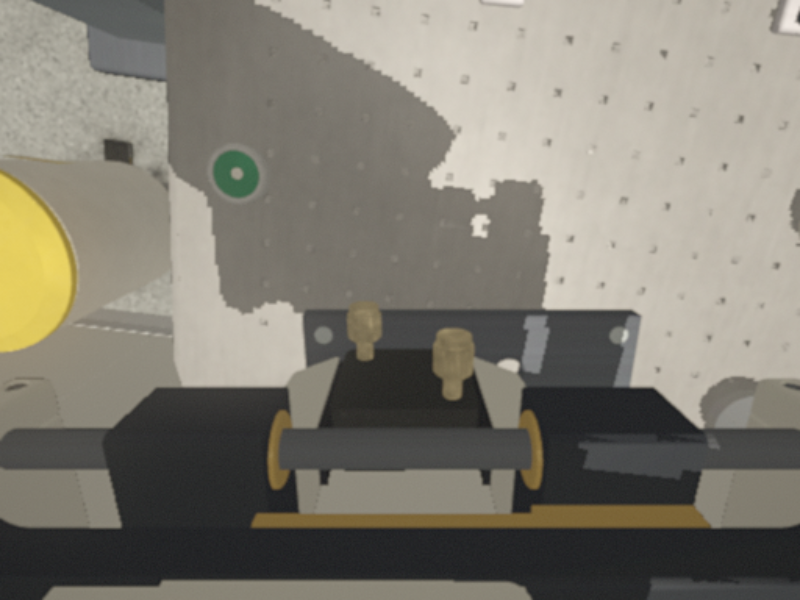

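The wrist view shows the held plate square to the tool, with its +y edge along row 311 from column 305 to 640.

```bash
python3 - <<'E'
from h import *
import pickle
i=pickle.load(open("ims0.pkl","rb"))["side"]
g=lambda u,v,z:(onz(i,200+u/4,115+v/4,z/1000)*1000).round(1)
S=[g(u,v,13) for u,v in[(39,413),(332,351),(381,499),(75,571)]]
for s in S:print(s)
print("ctr",sum(S)/4); d=S[0]+S[3]-S[1]-S[2];print("yaw",np.arctan2(d[1],d[0]))
print("dowel",g(188,460,15),"slot ends",[g(u,v,12) for u,v in[(28,485),(390,405)]])
w=pickle.load(open("w2.pkl","rb"));s=observe();M=R.from_rotvec(s['ee_rot']).as_matrix()
for u,v in[(305,311),(640,311),(325,335),(618,335),(508,366)]:
    p=onz(w,u*.64,v*.64,s['position'][2]-.017+.008); print("in tool mm",((M.T@(p-s['position']))*1000).round(1))
E
```

```text
[ 639.9 -172.9   13. ]
[ 489.1 -179.    13. ]
[486.2 -90.3  13. ]
[635.9 -82.7  13. ]
ctr [ 562.775 -131.225   13.   ]
yaw 0.04555913462927887
dowel [ 572.9 -129.8   15. ] slot ends [array([ 651. , -133.9,   12. ]), array([ 468.3, -142. ,   12. ])]
in tool mm [ 26.7 -39.6   9.1]
in tool mm [26.7 89.5  8.9]
in tool mm [ 16.8 -32.4   9.1]
in tool mm [16.8 82.4  8.9]
in tool mm [ 3.5 40.2  8.9]
```

Emit:
drive_tool --pt "0.6 2 8 0 -0.0084" --pt "0.6 4 16 0 -0.0084" --pt "0.6 5 21 0 -0.0084" --pt "0.6 5 22 0 -0.0084" --pt "0.6 5 22 0 -0.0084" --pt "0.6 5 22 0 -0.0084" --pt "0.6 5 22 0 -0.0084" --pt "0.6 5 22 0 -0.0084" --pt "0.6 5 22 0 -0.0084" --pt "0.6 5 20 -10 -0.0084" --pt "0.6 4 10 -10 0" --pt "0.6 0 4 -12 0" --pt "0.6 0 0 -10 0" --pt "0.6 0 0 0 0" --pt "0.6 0 0 0 0" --pt "0.6 0 0 0 0"

```text
clock: 4.85
position: [0.5151, -0.1351, 0.0647]
ee_rot: [-2.171, -2.271, 0.001]
force: [-0.4, -0.8, -1.4]
width: 0.503
gripper_force: 25.0
```

```bash
python3 - <<'E'
from h import *
import pickle
s=observe();M=R.from_rotvec(s['ee_rot']).as_matrix();print(s['position'],M[1,1],s['force'],s['width'])
i={n:get_image(n) for n in("side","wrist","scene")};pickle.dump(i,open("i3.pkl","wb"))
c=np.zeros((600,800,3),np.uint8)
c[:,:400]=cv2.resize(i["side"]["image"][110:260,200:300,::-1],(400,600),interpolation=cv2.INTER_CUBIC)
c[:300,400:]=cv2.resize(i["wrist"]["image"][...,::-1],(400,300))
c[300:,400:]=cv2.resize(i["scene"]["image"][165:265,170:303,::-1],(400,300),interpolation=cv2.INTER_CUBIC)
cv2.imwrite("pics/i3.png",c)
E
```

```text
[ 0.51510229 -0.13506789  0.06471158] 0.044831599516297144 [-0.37518266 -0.78739255 -1.44382821] 0.5032070118532153
```

View pics/i3.png

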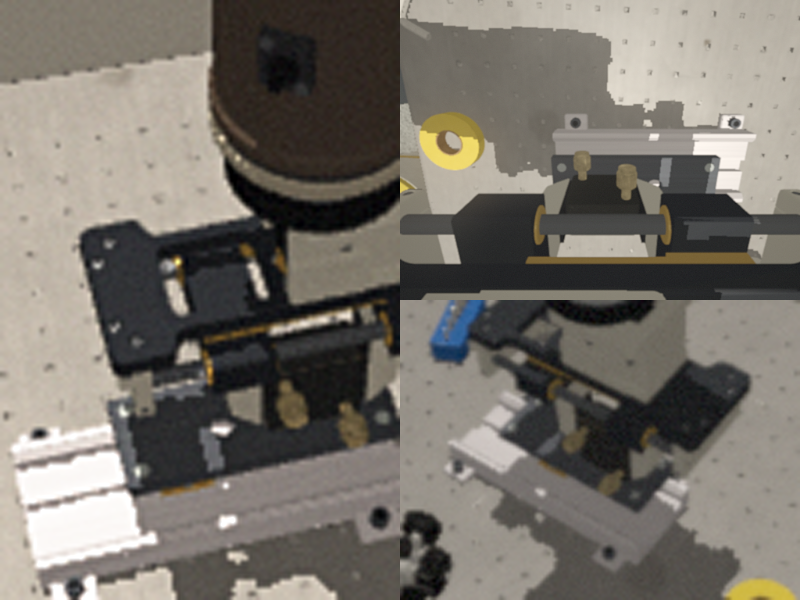

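The carrier hovers over the channel. In the wrist inset, ear screws are at (575,123) and (735,123), and the plate's +y edge is at row 155.

```bash
python3 - <<'E'
from h import *
import pickle
i=pickle.load(open("i3.pkl","rb"))["wrist"]; s=observe()
a,b=[onz(i,u*1.28,v*1.28,.013)*1000 for u,v in[(175,123),(335,123)]]
print(a,b,np.arctan2((b-a)[1],(b-a)[0]))
d=(b-a)/np.linalg.norm(b-a); n=np.array([d[1],-d[0],0]); print("base mid", (a+b)/2+n*43.5,(a+b)/2+n*44.5)
for u,v in[(155,155),(317,155)]:
    p=onz(i,u*1.28,v*1.28,.0557)*1000; print("plate edge",p,"dist below ear line",(p-a)@n)
im=i["image"]; print([im[r,330].tolist() for r in range(160,206,2)])
E
```

```text
[486.56171278 -92.02251732  13.        ] [634.29979885 -85.46109902  13.        ] 0.044383337502470414
base mid [ 562.36079719 -132.1989703    13.        ] [ 562.40516596 -133.19798552   13.        ]
plate edge [ 476.2269525  -109.41280154   55.7       ] dist below ear line 16.914618057480297
plate edge [ 600.54559799 -103.88505823   55.7       ] dist below ear line 16.908183404176807
[[123, 119, 110], [122, 117, 108], [128, 123, 114], [145, 140, 133], [148, 142, 136], [167, 160, 153], [242, 235, 228], [238, 231, 224], [207, 201, 194], [180, 174, 167], [149, 142, 137], [158, 151, 147], [160, 152, 146], [160, 153, 147], [159, 153, 146], [157, 151, 145], [155, 149, 142], [161, 154, 149], [160, 153, 148], [100, 96, 94], [62, 64, 63], [67, 66, 67], [69, 69, 69]]
```

Emit:
drive_tool --pt "0.6 0 -0.5 -6 0" --pt "0.6 0 -0.5 -6 0" --pt "0.6 0 0 -6 0" --pt "0.6 0 0 0 0" --pt "0.6 0 0 0 0"

```text
clock: 5.42
position: [0.5147, -0.1354, 0.0461]
ee_rot: [-2.169, -2.271, 0.001]
force: [-0.4, 0.1, -1.6]
width: 0.498
gripper_force: 25.0
```

```bash
python3 - <<'E'
from h import *
import pickle
s=observe();print(s['position'],s['force'])
i={n:get_image(n) for n in("side","wrist")};pickle.dump(i,open("i4.pkl","wb"))
c=np.zeros((600,800,3),np.uint8)
c[:300,:400]=cv2.resize(i["side"]["image"][180:255,200:300,::-1],(400,300),interpolation=cv2.INTER_CUBIC)
c[300:,:]=cv2.resize(i["wrist"]["image"][140:215,180:380,::-1],(800,300),interpolation=cv2.INTER_CUBIC)
cv2.imwrite("pics/i4.png",c)
E
```

```text
[ 0.51474612 -0.13539833  0.04610124] [-0.3620971   0.1081958  -1.63486516]
```

View pics/i4.png

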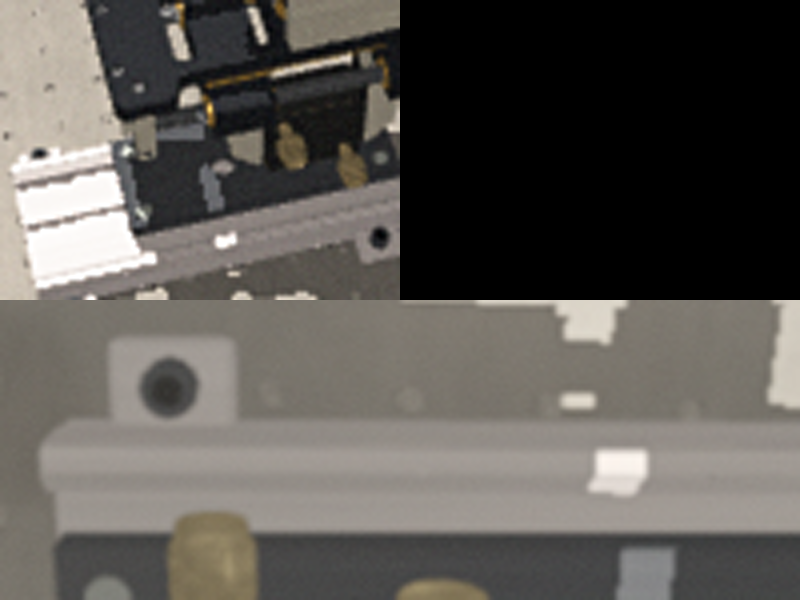

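The wrist crop shows the +y ear screw at (169,387) and the plate's +y edge at row 533, parallel to the rail.

```bash
python3 - <<'E'
from h import *
import pickle
i=pickle.load(open("i4.pkl","rb"))["wrist"]
q=lambda u,v,z:onz(i,180+u/4,140+(v-300)/4,z)*1000
a=q(169,387,.013); n=np.array([np.sin(.0445),-np.cos(.0445),0])
for nm,u,v,z in[("plate edge",300,533,.0371),("r420 z13",300,420,.013),("rail top 448",300,448,.022),("470",300,470,.022),("bevel end 490",300,490,.022),("490 z18",300,490,.018),("plate rear",55,560,.0371)]:
    p=q(u,v,z);print(nm,p.round(1),round((p-a)@n,1))
print(a)
E
```

```text
plate edge [ 509.8 -108.1   37.1] 17.4
r420 z13 [509.  -96.3  13. ] 5.5
rail top 448 [509.2 -98.8  22. ] 8.1
470 [ 509.4 -102.4   22. ] 11.7
bevel end 490 [ 509.5 -105.8   22. ] 15.1
490 z18 [ 509.5 -106.9   18. ] 16.2
plate rear [ 473.  -114.1   37.1] 21.7
[487.13735029 -91.68792441  13.        ]
```

Emit:
drive_tool --pt "0.6 0 -0.5 -3 0" --pt "0.6 0 0 -3 0" --pt "0.6 0 0 -2 0" --pt "0.6 0 0 -1 0" --pt "0.6 0 0 -1 0" --pt "0.6 0 0 0 0"

```text
clock: 6.02
position: [0.5152, -0.136, 0.0365]
ee_rot: [-2.17, -2.272, 0.0]
force: [0.0, -0.2, -2.1]
width: 0.5
gripper_force: 25.0
```

Emit:
drive_tool --pt "0.6 0 0 -0.5 0" --pt "0.6 0 0 -0.5 0" --pt "0.6 0 0 0 0"

```text
clock: 6.27
position: [0.5153, -0.136, 0.0357]
ee_rot: [2.17, 2.272, 0.0]
force: [0.1, -0.2, -1.0]
width: 0.498
gripper_force: 25.0
```

Emit:
drive_tool --pt "0.6 0 0 -0.5 0" --pt "0.6 0 0 -0.5 0" --pt "0.6 0 0 0 0"

```text
clock: 6.52
position: [0.5156, -0.1355, 0.035]
ee_rot: [2.169, 2.272, 0.001]
force: [-0.4, 2.7, 1.5]
width: 0.5
gripper_force: 25.0
```

Emit:
drive_tool --pt "0.6 0 0.7 0 0" --pt "0.6 0 0 -0.5 0" --pt "0.6 0 0 0 0"

```text
clock: 6.77
position: [0.5152, -0.1352, 0.034]
ee_rot: [-2.17, -2.272, 0.0]
force: [1.5, 1.9, -1.3]
width: 0.498
gripper_force: 25.0
```

Emit:
drive_tool --pt "0.6 0 0 -0.5 0" --pt "0.6 0 0 0 0"

```text
clock: 6.93
position: [0.5153, -0.1352, 0.0339]
ee_rot: [2.17, 2.272, 0.0]
force: [-1.7, 2.2, 2.2]
width: 0.5
gripper_force: 25.0
```

Emit:
drive_tool --pt "0.6 0 0.4 0 0" --pt "0.6 0 0 0 0" --pt "0.6 0 0 0 0" --pt "0.6 0 0 -0.5 0" --pt "0.6 0 0 -0.5 0" --pt "0.6 0 0 -0.5 0" --pt "0.6 0 0 0 0" --grip_force 3

```text
clock: 7.52
position: [0.5152, -0.135, 0.0321]
ee_rot: [-2.17, -2.272, 0.0]
force: [-1.6, -0.1, 1.6]
width: 0.508
gripper_force: 3.0
```

Emit:
drive_tool --pt "0.6 0 0 -0.5 0" --pt "0.6 0 0 -0.5 0" --pt "0.6 0 0 0 0" --pt "0.49 0 0 0 0" --pt "0.48 0 0 0 0" --pt "0.46 0 0 0 0" --pt "0.44 0 0 0 0" --pt "0.44 0 0 0 0" --pt "0.44 0 0 0 0" --pt "0.44 0 0 0 0" --pt "0.44 0 0 0 0" --pt "0.44 0 0 0 0"

```text
clock: 8.52
position: [0.5153, -0.1349, 0.0312]
ee_rot: [2.17, 2.272, 0.0]
force: [-0.3, 0.3, -0.1]
width: 0.562
gripper_force: 0.0
```

```bash
python3 - <<'E'
from h import *
import pickle
s=observe();print(s['position'],s['force'],s['width'])
i={n:get_image(n) for n in("side","wrist","scene")};pickle.dump(i,open("i5.pkl","wb"))
c=np.zeros((600,800,3),np.uint8)
c[:300,:400]=cv2.resize(i["side"]["image"][180:255,200:300,::-1],(400,300),interpolation=cv2.INTER_CUBIC)
c[:300,400:]=cv2.resize(i["scene"]["image"][190:265,185:285,::-1],(400,300),interpolation=cv2.INTER_CUBIC)
c[300:,:]=cv2.resize(i["wrist"]["image"][140:215,180:380,::-1],(800,300),interpolation=cv2.INTER_CUBIC)
cv2.imwrite("pics/i5.png",c)
E
```

```text
[ 0.51530825 -0.13490609  0.03124602] [-0.25855703  0.29835415 -0.0775288 ] 0.561858287863565
```

View pics/i5.png

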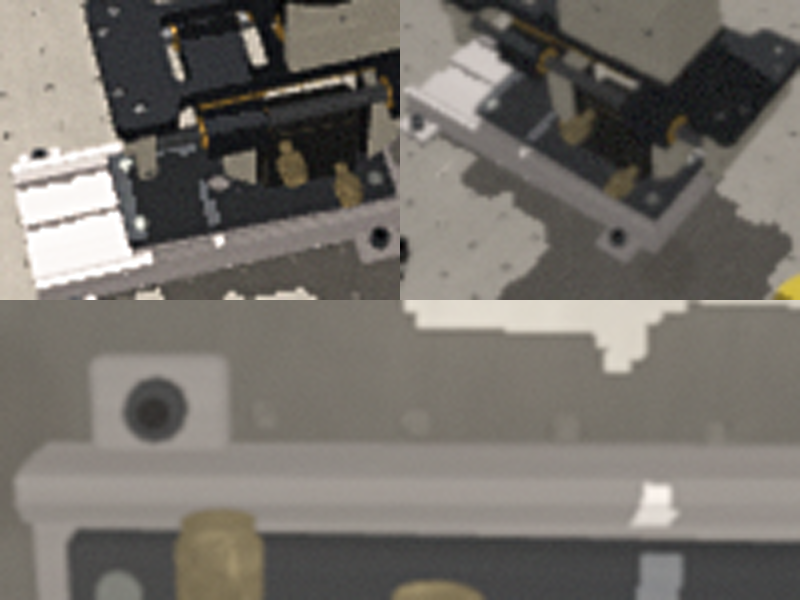

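The carrier lies leaning in the channel on the dowel and the fingers are clear of it.

Emit:
drive_tool --pt "0.44 0 0 0 0" --pt "0.44 0 0 0 0" --pt "0.44 0 0 0 0" --pt "0.44 1 0.04 0 0" --pt "0.44 1 0.04 0 0" --pt "0.44 1 0.04 0 0" --pt "0.44 1 0.04 0 0" --pt "0.44 1 0.05 0 0" --pt "0.44 1 0.05 0 0" --pt "0.44 1 0.05 0 0"

```text
clock: 9.5
position: [0.5223, -0.1346, 0.0313]
ee_rot: [-2.17, -2.272, 0.0]
force: [-2.0, -0.7, 1.5]
width: 0.559
gripper_force: 0.7
```

Emit:
drive_tool --pt "0.44 1 0.04 0 0" --pt "0.44 1 0.05 0 0" --pt "0.44 1 0.04 0 0" --pt "0.44 1 0.05 0 0"

```text
clock: 9.83
position: [0.5264, -0.1344, 0.0312]
ee_rot: [2.17, 2.272, 0.0]
force: [-1.0, 0.3, 0.4]
width: 0.557
gripper_force: 0.6
```

Emit:
drive_tool --pt "0.44 0.7 0.03 0 0" --pt "0.44 0.7 0.03 0 0" --pt "0.44 0.6 0.03 0 0"

```text
clock: 10.08
position: [0.5284, -0.1343, 0.0313]
ee_rot: [2.17, 2.272, 0.0]
force: [-1.2, -0.7, 2.0]
width: 0.561
gripper_force: 0.6
```

Emit:
drive_tool --pt "0.44 0.7 0.03 0 0" --pt "0.44 0.7 0.03 0 0" --pt "0.44 0.6 0.03 0 0"

```text
clock: 10.33
position: [0.5304, -0.1342, 0.0313]
ee_rot: [2.17, 2.272, 0.0]
force: [-1.4, 0.5, 0.4]
width: 0.56
gripper_force: 0.5
```

Emit:
drive_tool --pt "0.44 0.5 0.02 0 0" --pt "0.44 0.5 0.02 0 0" --pt "0.44 0.5 0.02 0 0"

```text
clock: 10.58
position: [0.5321, -0.1341, 0.0313]
ee_rot: [2.17, 2.272, 0.001]
force: [0.5, -0.4, 1.0]
width: 0.561
gripper_force: 0.0
```

Emit:
drive_tool --pt "0.44 0.5 0.02 0 0" --pt "0.44 0.5 0.02 0 0" --pt "0.44 0.5 0.02 0 0"

```text
clock: 10.83
position: [0.5334, -0.1341, 0.0312]
ee_rot: [2.17, 2.272, 0.0]
force: [-0.3, 0.5, 0.3]
width: 0.563
gripper_force: 0.0
```

Emit:
drive_tool --pt "0.44 0.5 0.02 0 0" --pt "0.44 0.5 0.02 0 0" --pt "0.44 0 0 0 0"

```text
clock: 11.08
position: [0.5342, -0.1341, 0.0312]
ee_rot: [-2.17, -2.272, 0.0]
force: [-0.6, -0.0, 0.4]
width: 0.562
gripper_force: 0.3
```

```bash
python3 - <<'E'
from h import *
import pickle
s=observe();print(s['position'],s['force'],s['width'])
i={n:get_image(n) for n in("side","wrist","scene")};pickle.dump(i,open("i6.pkl","wb"))
c=np.zeros((600,800,3),np.uint8)
c[:300,:400]=cv2.resize(i["side"]["image"][180:255,200:300,::-1],(400,300),interpolation=cv2.INTER_CUBIC)
c[:300,400:]=cv2.resize(i["scene"]["image"][190:265,185:285,::-1],(400,300),interpolation=cv2.INTER_CUBIC)
c[300:,:]=cv2.resize(i["wrist"]["image"][140:215,180:380,::-1],(800,300),interpolation=cv2.INTER_CUBIC)
cv2.imwrite("pics/i6.png",c)
E
```

```text
[ 0.53417016 -0.13408939  0.03119534] [-0.60009759 -0.00391744  0.38317917] 0.5615329861438784
```

View pics/i6.png

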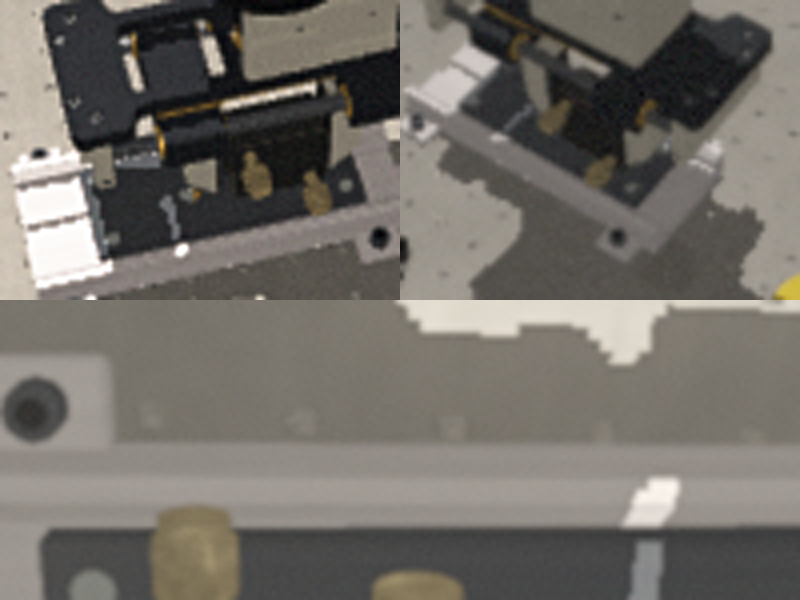

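The hole now shows a grey and orange centre, and the plate looks dropped. I'll open, rise and check.

Emit:
drive_tool --pt "0.44 -2 0 0 0" --pt "0.3 0 0 0 0" --pt "0 0 0 0 0" --pt "0 0 0 0 0" --pt "0 0 0 0 0" --pt "0 0 0 0 0" --pt "0 0 0 10 0" --pt "0 0 0 20 0" --pt "0 0 0 30 0" --pt "0 0 0 30 0" --pt "0 0 0 30 0" --pt "0 -15 -20 20 0" --pt "0 -15 -30 20 0" --pt "0 -15 -30 0 0" --pt "0 -15 -30 0 0" --pt "0 -15 -30 0 0" --pt "0 0 0 0 0"

```text
clock: 12.65
position: [0.4532, -0.2812, 0.192]
ee_rot: [2.179, 2.261, -0.006]
force: [-0.3, -0.4, -0.2]
width: 0.997
gripper_force: 0.0
```

```bash
python3 - <<'E'
from h import *
import pickle
s=observe();print(s['clock'],s['position'],s['force'],s['width'])
i={n:get_image(n) for n in("side","wrist","scene")};pickle.dump(i,open("i7.pkl","wb"))
c=np.zeros((600,800,3),np.uint8)
c[:300,:400]=cv2.resize(i["side"]["image"][180:255,200:300,::-1],(400,300),interpolation=cv2.INTER_CUBIC)
c[:300,400:]=cv2.resize(i["scene"]["image"][190:265,185:285,::-1],(400,300),interpolation=cv2.INTER_CUBIC)
c[300:,:400]=cv2.resize(i["wrist"]["image"][...,::-1],(400,300))
cv2.imwrite("pics/i7.png",c)
E
```

```text
12.65 [ 0.45319345 -0.28124013  0.19196575] [-0.30601911 -0.37383257 -0.22832991] 0.9971736449104668
```

View pics/i7.png

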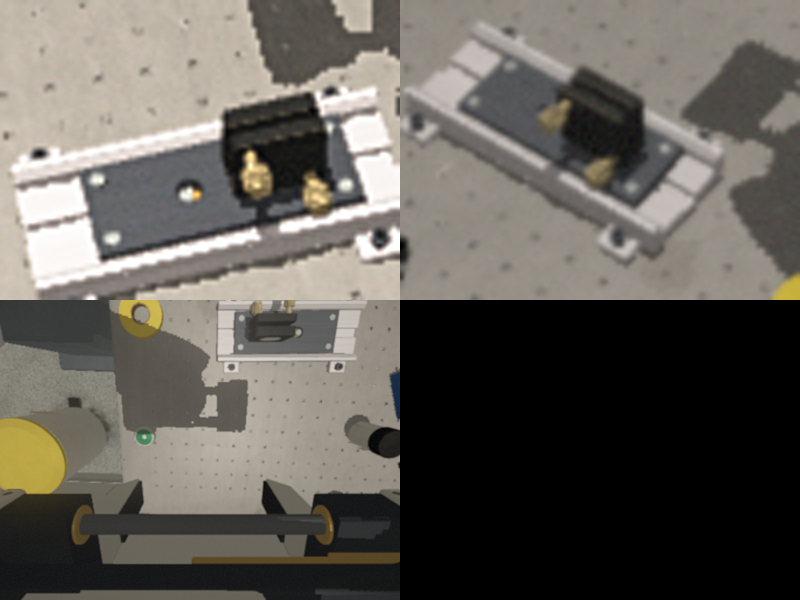

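The dowel is visible inside the hole at about (190,190) in the side inset, and the plate sits between the rails. I'll check the lean by triangulating the plate's front and rear +y screws: side (112,239) and (345,187), scene (475,102) and (632,187).

```bash
python3 - <<'E'
from h import *
import pickle
I=pickle.load(open("i7.pkl","rb"))
def blob(n,u,v):  # refine bright-dot centroid in 7x7 window
    g=I[n]["image"].astype(float).sum(2); u0,v0=int(round(u)),int(round(v)); w=g[v0-2:v0+3,u0-2:u0+3]; w=np.clip(w-np.median(w),0,None)
    y,x=np.mgrid[-2:3,-2:3]; return u0+(w*x).sum()/w.sum(), v0+(w*y).sum()/w.sum()
for nm,a,b in[("front",(112,239),(475,102)),("rear",(345,187),(632,187))]:
    p=blob("side",200+a[0]/4-.4,180+a[1]/4-.4);q=blob("scene",185+(b[0]-400)/4-.4,190+b[1]/4-.4)
    o1,d1=ray(I["side"],*p);o2,d2=ray(I["scene"],*q)
    t=np.linalg.lstsq(np.c_[d1,-d2],o2-o1,rcond=None)[0];A=o1+d1*t[0];B=o2+d2*t[1]
    print(nm,p,q,((A+B)*500).round(1),np.linalg.norm(A-B)*1000)
E
```

```text
front (np.float64(227.5984880302394), np.float64(239.12305753884922)) (np.float64(202.3855140186916), np.float64(214.28504672897196)) [ 613.6 -110.5   26.2] 0.8807151960463485
rear (np.float64(285.9862958484482), np.float64(225.7875856509472)) (np.float64(242.44477911646587), np.float64(236.3785140562249)) [ 498.  -118.4   22.6] 0.9484374166550353
```

```bash
python3 - <<'E'
from h import *
import pickle
I=pickle.load(open("i7.pkl","rb"))
def blob(n,u,v,sg):
    g=sg*I[n]["image"].astype(float).sum(2); u0,v0=int(round(u)),int(round(v)); w=g[v0-2:v0+3,u0-2:u0+3]; w=np.clip(w-np.median(w),0,None)
    y,x=np.mgrid[-2:3,-2:3]; return u0+(w*x).sum()/w.sum(), v0+(w*y).sum()/w.sum()
for nm,p,q,sg in[("ear front+",(218.5,257.5),(189,220.2),-1),("ear rear+",(295,239.5),(239,249),-1),("plate front+",(228,239),(202.5,214.5),1),("plate rear+",(286,226),(242.5,236.5),1),("plate front-",(224.2,225),(212.5,206.5),1)]:
    p=blob("side",*p,sg);q=blob("scene",*q,sg)
    o1,d1=ray(I["side"],*p);o2,d2=ray(I["scene"],*q)
    t=np.linalg.lstsq(np.c_[d1,-d2],o2-o1,rcond=None)[0];A=o1+d1*t[0];B=o2+d2*t[1]
    print(nm,np.round(p,1),np.round(q,1),((A+B)*500).round(1),np.linalg.norm(A-B)*1000)
h=(185+(0),0)
i=I["side"]
for u,v in[(188,188),(181,190),(195,195),(200,190),(177,190)]: print((u,v),(onz(i,200+u/4-.4,180+v/4-.4,.020)*1000).round(1), i["image"][int(180+v/4),int(200+u/4)])
print(i["image"][224:231,242:253].sum(2))
E
```

```text
ear front+ [218.2 257.1] [188.8 219.8] [636.7 -84.9  12.6] 0.8716788190138526
ear rear+ [294.7 239.2] [239.2 248.6] [487.  -91.8  13.3] 0.3937312989033096
plate front+ [227.6 239.1] [201.  212.9] [ 613.9 -106.8   33.7] 0.2294531998276319
plate rear+ [286.  225.8] [242.4 236.4] [ 498.  -118.4   22.6] 0.9484374166550353
plate front- [223.8 224.3] [211.9 205.4] [ 615.3 -145.7   24.6] 0.3110962976591
(188, 188) [ 572.7 -134.5   20. ] [247 240 235]
(181, 190) [ 576.2 -134.1   20. ] [131 131 124]
(195, 195) [ 570.1 -129.9   20. ] [238 201 130]
(200, 190) [ 567.2 -132.2   20. ] [68 68 66]
(177, 190) [ 578.1 -134.5   20. ] [54 55 52]
[[300 312 310 298 263 268 286 302 314 311 301]
 [310 315 280 183 158 142 136 203 295 308 308]
 [313 306 191 126 163 274 120 114 221 296 302]
 [316 286 161 386 497 722 339 236 202 301 319]
 [317 285 286 667 700 707 569 545 305 299 289]
 [292 297 304 581 677 644 493 424 303 296 312]
 [301 316 299 313 393 408 297 308 301 311 304]]
```

Emit:
drive_tool --pt "0 15 28 0 0" --pt "0 16 30 0 0" --pt "0 16 30 0 0" --pt "0 16 30 0 0" --pt "0 15.5 28.5 0 0" --pt "0 0 0 0 0" --pt "0 0 0 -30 0" --pt "0 0 0 -30 0" --pt "0 0 0 -30 0" --pt "0 0 0 -30 0" --pt "0 0 0 0 0"

```text
clock: 13.72
position: [0.5325, -0.1255, 0.0667]
ee_rot: [-2.162, -2.27, 0.006]
force: [-1.0, -0.1, -0.6]
width: 1.002
gripper_force: 0.0
```

Emit:
drive_tool --pt "0 0 0 0 0" --pt "0 0 0 0 0"

```text
clock: 13.88
position: [0.5369, -0.1267, 0.0728]
ee_rot: [2.168, 2.273, 0.002]
force: [0.8, 1.0, 0.1]
width: 1.0
gripper_force: 0.0
```

Emit:
drive_tool --pt "0 -2.5 -3.7 0 0" --pt "0 -2.5 -3.7 0 0" --pt "0 0 0 -10 0" --pt "0 0 0 -10 0" --pt "0 0 0 -6 0" --pt "0 0 0 0 0" --pt "0 0 0 0 0" --pt "0 0 0 0 0"

```text
clock: 14.55
position: [0.5309, -0.1348, 0.0451]
ee_rot: [-2.169, -2.272, -0.0]
force: [-0.0, -0.4, -0.0]
width: 0.997
gripper_force: 0.0
```

Emit:
drive_tool --pt "0 0 0.3 -5 0" --pt "0 0 0.3 -5 0" --pt "0 0 0 -2 0" --pt "0.2 0 0 0 0" --pt "0.4 0 0 0 0" --pt "0.42 0 0 0 0" --pt "0.44 0 0 0 0" --pt "0.44 0 0 0 0" --pt "0.44 0 0 0 0" --pt "0.44 0 0 0 0"

```text
clock: 15.38
position: [0.5308, -0.1344, 0.0333]
ee_rot: [2.17, 2.272, 0.0]
force: [-0.2, 0.2, 0.9]
width: 0.575
gripper_force: 0.0
```

Emit:
drive_tool --pt "0.44 0.5 0.02 0 0" --pt "0.44 0.5 0.02 0 0" --pt "0.44 0.5 0.02 0 0" --pt "0.44 0.5 0.02 0 0"

```text
clock: 15.72
position: [0.5328, -0.1343, 0.0332]
ee_rot: [2.17, 2.272, 0.0]
force: [-0.0, 0.2, -0.2]
width: 0.56
gripper_force: 0.0
```

Emit:
drive_tool --pt "0.44 0.5 0.02 0 0" --pt "0.44 0.5 0.02 0 0"

```text
clock: 15.88
position: [0.5339, -0.1342, 0.0332]
ee_rot: [2.17, 2.272, 0.0]
force: [0.1, -0.1, 0.3]
width: 0.561
gripper_force: 0.0
```

Emit:
drive_tool --pt "0.44 0.4 0.02 0 0" --pt "0.44 0.4 0.02 0 0"

```text
clock: 16.05
position: [0.5343, -0.1342, 0.0332]
ee_rot: [-2.17, -2.272, 0.001]
force: [-0.7, 0.2, 0.5]
width: 0.563
gripper_force: 0.6
```

Emit:
drive_tool --pt "0.44 0.4 0.02 0 0" --pt "0.44 0.4 0.02 0 0"

```text
clock: 16.22
position: [0.5352, -0.1342, 0.0332]
ee_rot: [-2.17, -2.272, 0.0]
force: [-0.9, 0.3, 0.6]
width: 0.56
gripper_force: 0.5
```

Emit:
drive_tool --pt "0.44 0.4 0.02 0 0" --pt "0.44 0.4 0.02 0 0"

```text
clock: 16.38
position: [0.5362, -0.1342, 0.0332]
ee_rot: [-2.17, -2.272, 0.0]
force: [-1.1, -0.2, 0.4]
width: 0.559
gripper_force: 0.4
```

Emit:
drive_tool --pt "0.44 0.4 0.02 0 0" --pt "0.44 0.4 0.02 0 0"

```text
clock: 16.55
position: [0.537, -0.1341, 0.0332]
ee_rot: [2.17, 2.272, 0.0]
force: [-0.7, -0.2, 0.2]
width: 0.561
gripper_force: 0.4
```

Emit:
drive_tool --pt "0.44 0.4 0.02 0 0" --pt "0.44 0.4 0.02 0 0"

```text
clock: 16.72
position: [0.5378, -0.134, 0.0332]
ee_rot: [2.17, 2.272, 0.0]
force: [-0.4, -0.5, -0.2]
width: 0.558
gripper_force: 0.3
```

Emit:
drive_tool --pt "0.44 0.3 0.02 0 0" --pt "0.44 0.3 0.02 0 0"

```text
clock: 16.88
position: [0.5384, -0.134, 0.0332]
ee_rot: [2.17, 2.272, 0.0]
force: [-0.9, -0.1, 0.0]
width: 0.563
gripper_force: 0.3
```

Emit:
drive_tool --pt "0.44 0.3 0.02 0 0" --pt "0.44 0.3 0.02 0 0"

```text
clock: 17.05
position: [0.5387, -0.134, 0.0332]
ee_rot: [-2.17, -2.272, 0.001]
force: [-1.7, 0.7, 1.3]
width: 0.56
gripper_force: 1.1
```

Emit:
drive_tool --pt "0.44 0.3 0.01 0 0" --pt "0.44 0 0 0 0"

```text
clock: 17.22
position: [0.5387, -0.134, 0.0332]
ee_rot: [-2.169, -2.271, 0.001]
force: [-3.6, -0.5, 2.6]
width: 0.558
gripper_force: 1.6
```

Emit:
drive_tool --pt "0.44 0.3 0.01 0 0" --pt "0.44 0 0 0 0"

```text
clock: 17.38
position: [0.5388, -0.134, 0.0332]
ee_rot: [-2.169, -2.271, 0.002]
force: [-4.5, -0.6, 4.0]
width: 0.561
gripper_force: 2.6
```

Blocked after about 4 mm of slack, so the dowel is in the hole. I'll back off, open and retreat.

Emit:
drive_tool --pt "0.44 -0.5 0 0 0" --pt "0.44 -1 0 0 0" --pt "0.44 -1 0 0 0" --pt "0.3 -1 0 0 0" --pt "0.1 -1 0 0 0" --pt "0 0 0 0 0" --pt "0 0 0 0 0" --pt "0 0 0 0 0" --pt "0 0 0 5 0" --pt "0 0 0 15 0" --pt "0 0 0 25 0" --pt "0 0 0 30 0" --pt "0 0 0 30 0" --pt "0 0 0 20 0" --pt "0 -10 -20 10 0" --pt "0 -10 -20 0 0" --pt "0 -10 -20 0 0" --pt "0 -10 -20 0 0" --pt "0 0 0 0 0" --pt "0 0 0 0 0"

```text
clock: 19.05
position: [0.4944, -0.2153, 0.1686]
ee_rot: [2.173, 2.268, -0.0]
force: [0.3, -0.0, -0.4]
width: 1.003
gripper_force: 0.0
```

```bash
python3 - <<'E'
from h import *
import pickle
s=observe();print(s['clock'],s['position'],s['force'],s['width'])
i={n:get_image(n) for n in("side","scene","wrist")};pickle.dump(i,open("i8.pkl","wb"))
# image-plane motion of the plate since i7: mean shift of the plate patch (side view) and hole centroid
a=pickle.load(open("i7.pkl","rb"))
for n,(x,y,w,h) in {"side":(220,218,26,24)}.items():
    g=lambda d:d[n]["image"][y-6:y+h+6,x-6:x+w+6].astype(np.float32).mean(2)
    t=g(a)[6:-6,6:-6]; r=cv2.matchTemplate(g(i),t,cv2.TM_CCOEFF_NORMED); print(n,np.unravel_index(r.argmax(),r.shape),r.max(),"(6,6 = no shift)")
# predicted dots for flush plate vs leaning, against bright blobs in the side view
c=np.cos(.0445);sn=np.sin(.0445)
im=i["side"]["image"].astype(float).mean(2)
hx=575.;hy=-130.6
for nm,lean in(("flush",0),("lean",.05)):
  for dx in(42.5,-74.5):
    for dy in(15,-15):
      z=20 if lean==0 else 25+lean*dx
      print(nm,dx,dy,proj(i["side"],np.array([hx+dx*c-dy*sn,hy+dx*sn+dy*c,z])/1000).round(1),proj(i["scene"],np.array([hx+dx*c-dy*sn,hy+dx*sn+dy*c,z])/1000).round(1))
for n,(x0,y0,x1,y1) in {"side":(215,205,295,248),"scene":(190,195,265,250)}.items():
  m=i[n]["image"].astype(np.uint8).min(2)[y0:y1,x0:x1]; th=cv2.morphologyEx(m,cv2.MORPH_TOPHAT,np.ones((7,7),np.uint8))
  k,_,st,ce=cv2.connectedComponentsWithStats((th>50).astype(np.uint8))
  print(n,[(tuple((ce[j]+[x0,y0]).round(1)),int(st[j,4])) for j in range(1,k) if 3<=st[j,4]<=25])
E
```

```text
19.05 [ 0.4944316  -0.21529934  0.16856647] [ 0.26550956 -0.03851326 -0.40313026] 1.0025714026296735
side (np.int64(6), np.int64(4)) 0.9314209 (6,6 = no shift)
flush 42.5 15 [225.9 239.9] [202.7 214.4]
flush 42.5 -15 [222.7 226.8] [210.7 206.6]
flush -74.5 15 [284.9 226.7] [242.1 236.3]
flush -74.5 -15 [280.7 214.1] [249.7 227.7]
lean 42.5 15 [225.7 238. ] [202.4 212.4]
lean 42.5 -15 [222.5 224.9] [210.4 204.7]
lean -74.5 15 [285.  226.3] [242.1 236. ]
lean -74.5 -15 [280.7 213.7] [249.7 227.4]
side [((np.float64(277.7), np.float64(206.2)), 9), ((np.float64(280.0), np.float64(213.0)), 3), ((np.float64(288.3), np.float64(224.8)), 11), ((np.float64(221.5), np.float64(224.8)), 10), ((np.float64(283.7), np.float64(226.5)), 13), ((np.float64(245.8), np.float64(228.4)), 8), ((np.float64(267.8), np.float64(232.1)), 16), ((np.float64(259.3), np.float64(233.8)), 10), ((np.float64(225.2), np.float64(239.7)), 11), ((np.float64(291.0), np.float64(241.6)), 25), ((np.float64(272.4), np.float64(246.3)), 22), ((np.float64(293.0), np.float64(246.5)), 6)]
scene [((np.float64(212.5), np.float64(200.5)), 13), ((np.float64(203.7), np.float64(204.1)), 25), ((np.float64(220.0), np.float64(203.8)), 5), ((np.float64(198.6), np.float64(209.6)), 12), ((np.float64(191.5), np.float64(222.5)), 10), ((np.float64(240.4), np.float64(235.3)), 9), ((np.float64(246.1), np.float64(237.8)), 8), ((np.float64(235.3), np.float64(248.3)), 6)]
```

Emit:
drive_tool --pt "0.5 14.7 10.8 0 0" --pt "1 14.7 10.8 0 0" --pt "1 14.7 10.8 0 0" --pt "1 14.7 10.8 0 0" --pt "1 14.7 10.8 0 0" --pt "1 14.7 10.8 0 0" --pt "1 14.7 10.8 0 0" --pt "1 14.7 10.8 0 0" --pt "1 0 0 -20 0" --pt "1 0 0 -25 0" --pt "1 0 0 -25 0" --pt "1 0 0 -25 0" --pt "1 0 0 -15 0" --pt "1 0 0 -10 0" --pt "1 0 0 0 0" --pt "1 0 0 0 0"

```text
clock: 20.53
position: [0.613, -0.1267, 0.0484]
ee_rot: [-2.168, -2.273, -0.0]
force: [0.3, -0.6, 0.4]
width: 0.004
gripper_force: 0.0
```

Emit:
drive_tool --pt "1 0 -1 -5 0" --pt "1 0 -1 -5 0" --pt "1 0 0 -4 0" --pt "1 0 0 -3 0" --pt "1 0 0 -2 0" --pt "1 0 0 0 0"

```text
clock: 21.03
position: [0.6124, -0.1295, 0.0288]
ee_rot: [-2.17, -2.272, 0.0]
force: [0.4, 0.4, -0.1]
width: 0.003
gripper_force: 0.0
```

Emit:
drive_tool --pt "1 0 0 -0.5 0" --pt "1 0 0 -0.5 0" --pt "1 0 0 -0.5 0" --pt "1 0 0 0 0"

```text
clock: 21.37
position: [0.6127, -0.1296, 0.0278]
ee_rot: [2.17, 2.272, 0.0]
force: [0.3, -0.2, -0.1]
width: 0.007
gripper_force: 0.0
```

Emit:
drive_tool --pt "1 0 0 -0.5 0" --pt "1 0 0 -0.5 0" --pt "1 0 0 -0.5 0" --pt "1 0 0 0 0"

```text
clock: 21.7
position: [0.6126, -0.1295, 0.0261]
ee_rot: [-2.17, -2.272, 0.0]
force: [0.2, -0.0, -0.9]
width: 0.004
gripper_force: 0.0
```

Emit:
drive_tool --pt "1 0 0 -0.7 0" --pt "1 0 0 -0.7 0" --pt "1 0 0 -0.6 0" --pt "1 0 0 0 0"

```text
clock: 22.03
position: [0.6126, -0.1295, 0.0241]
ee_rot: [-2.17, -2.272, 0.0]
force: [0.1, 0.1, -0.7]
width: 0.005
gripper_force: 0.0
```

Emit:
drive_tool --pt "1 0 0 -0.5 0" --pt "1 0 0 -0.5 0" --pt "1 0 0 -0.5 0" --pt "1 0 0 0 0"

```text
clock: 22.37
position: [0.6126, -0.1296, 0.0226]
ee_rot: [-2.17, -2.272, 0.0]
force: [0.7, -0.0, -0.4]
width: 0.007
gripper_force: 0.0
```

There is no contact at 22.6 mm above the plate's front, where a riding plate would be at about 27 mm. The plate is seated, so I'll retreat.

Emit:
drive_tool --pt "1 0 0 10 0" --pt "1 0 0 20 0" --pt "1 0 0 30 0" --pt "1 0 0 30 0" --pt "1 0 0 30 0" --pt "1 0 0 20 0" --pt "1 0 0 0 0" --pt "1 0 0 0 0" --pt "1 0 0 0 0" --pt "1 0 0 0 0"

```text
clock: 23.2
position: [0.6118, -0.1295, 0.1618]
ee_rot: [-2.169, -2.271, 0.002]
force: [-0.8, -0.3, -1.1]
width: 0.006
gripper_force: 0.0
```

```bash
python3 -c "
from h import *
s=observe();print(s['clock'],s['position'],s['force'],abs(s['dq']).max());print(arm.sign_off())"
```

```text
23.2 [ 0.61184954 -0.12951825  0.16176186] [-0.83604318 -0.2616909  -1.10663244] 0.00869555497700892
the job is handed in; nothing more can be done
None
```

The carrier is back in the channel with its hole over the dowel, released, and the job is handed in at 23.2 s. A nudge was blocked after about 4 mm of play. A probe above the plate's front met nothing down to about 2.6 mm above its flush height, which rules out a plate still riding on the dowel but not a lean of up to about 1.3°. I have no verdict from the judge.

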